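Slide the tall tea bottle home into the table caddy

ROBOT

A 7-joint arm with a two-finger parallel gripper is mounted at the origin on the work surface. World frame = base frame: x ahead of the robot, y to its left, z up, the work surface at z = 0. Lengths are in m, angles in degrees, forces in N, time in s.
With the tool pointing down it reaches from about 0.4 to 0.85 m from the base axis. Payload 4.4 kg.
Tool frame: the origin (TCP) lies at the very end of the fingers, on their centre line; the grasp point (between the pads) lies 19 mm behind it (manip.grip_point_offset is the distance from the TCP to the grasp point, in m); z points along the fingers, y is the line along which they close (so a half turn about z gives the same grasp; the last joint's range is limited). The gripper opens to 94 mm and grips with 3 to 60 N. Pads are 16 mm wide; open, the fingers measure 119 mm over their backs; the gripper's body (75 mm by 177 mm) begins 78 mm behind the grasp point.
Start: joints at [70.543, 36.005, 2.206, 86.941, -1.547, 57.084, -1.146], TCP at [0.176, -0.626, 0.205] pointing down, gripper open.
Joint ranges: [-175.42, 175.42], [-21.48, 121.26], [-71.46, 75.88], [10.55, 141.38], [-63.04, 243.04], [13.31, 113.54], [-168.57, 168.57]. Speed limits (degrees/s): [147.25, 147.25, 180, 180, 180, 180, 180].

INTERFACE

Orientations are given as [roll, pitch, yaw] about the fixed x, y, z axes, in that order (R = Rz(yaw) Ry(pitch) Rx(roll)).
In Python, from station import manip gives the robot as it stands. The module is installed in compiled form; this text tells all that it offers.
- The arm moves only by the shell command python3 -m jog 'ROWS' [FORCE]. ROWS is JSON, a list of rows, each an object with "offset": the shift along the tool's x, y, z in cm, a list of three; "twist": the turn about the tool's z in degrees; "hand": the finger opening in cm, from 0 to 9.4. In form: [{"offset": [x, y, z], "twist": twist, "hand": hand}, ...]. A call has 1 to 5 rows; each row shifts and turns the commanded pose from where the row before left it, along the tool's axes as they then stand; what a row does not reach is not made up. A row lasts 1/10 s, in which the tool goes at most 50 mm and 8.59 degrees, less where a joint would pass 70% of its speed; a pose out of reach is approached as far as the arm can. A call with a gripper value outside its range is refused whole. The fingers move at their own pace and stop on an object; FORCE is the grip in N (left out, the last holds). Time passes only in rows, so rows that do not move let the fingers close. It gives the time, the measured TCP pose, the force, the opening and the grip force at its end, in the units of the state.
- manip.get_obs(): the state, without advancing time (a new reading comes with each control period).
- manip.camera(name): name is "scene" or "top" or "wrist"; returns a dict with "pixels" (400x640x3 uint8, red, green, blue), "intrinsics" (3x3 intrinsics, pixels), "R" (3x3) and "t" (3): a world point X has camera coordinates R X + t. Camera axes: x right, y down, z forward; pixel columns grow to the right and rows downward; lengths in m; the calibration is good to about 2 mm. A picture is of the moment at which its call begins. There is no depth.
- manip.sign_off(): hands the job in; it is judged then, once.
The state is a dict: "time_s": time; "qpos": joint angles; "joint_velocities": joint speeds; "effort": joint torques, N m; "ee_pos": TCP position; "eef_rot": TCP orientation; "wrist_force": force on the tool from outside, world axes, zero at the start; "torque": the same for the moment, N m; "grip_width": finger opening in m; "finger_force": force on a finger pad.
Only numpy, scipy, OpenCV 4.12 (cv2) and the standard library are available. Lean on these libraries where they do the work, as an engineer would, in place of code of your own. Each camera call takes 0.05 s, during which the arm holds its last target. There are 200 camera calls.

TASK

Tidy the tea table: push the tall black stoneware bottle across the cloth into the open bay of the oak caddy until it stands fully home, gently, against the bay's back wall, upright. Push it low, on its pale unglazed foot only, so that it slides without tipping; never touch the black glaze or the cork with the robot and never lift the bottle. Leave the mug, glass cup, jug and green dish where they are.

Things in the scene. Friction and masses are not known exactly. Their poses are not given: they have to be found in the camera images.
- bottle: tall round stoneware bottle, loose, 252 mm high, 0.4 to 0.8 kg. Its pale unglazed foot, an upright cylinder 72 mm in diameter from the table to 42 mm up (chamfered in to the glaze at 48 mm), is the only part to touch. Origin: centre of the underside; z is its axis, up. Pushed on the foot (10 to 30 mm up) it slides upright, stopping when the push stops; pushed above 50 to 75 mm it tips
- bottle_glaze: the black glazed upper part of the bottle, rigidly one with it: 56 mm in diameter from 48 to 150 mm above the table, narrowing to a 28 mm neck at 190 mm, with a lip 34 mm in diameter at 230 mm and a cork above to 252 mm. Not to be touched. Its origin and axes are those of the bottle (centre of the underside)
- caddy: light oak caddy, fixed. Its bay has no floor and opens to the caddy's -x, about world +y (robot's left), where the bottle starts. Origin: on the table where the bottle's centre is at home: back wall's face at x = +36 mm, side walls' inner faces at y = +-44 mm. Side walls 12 mm thick, 60 mm high; back wall 75 mm high; behind it a compartment with a green tin to x = 140 mm, 109 mm high
- bay_mouth (a point): point on the table in the middle of the bay's mouth, between the ends of the side walls: x = -20 mm in the caddy's frame (axes as the caddy's). The bay is 88 mm wide and 56 mm deep from here to the back wall; the foot of a bottle at home stands 16 mm out of the mouth
- pink_mug: bystander: pink mug, 82 mm in diameter, 92 mm high, a handle at its +y; origin at the centre of its underside
- glass_cup: bystander: amber glass cup, 80 mm in diameter, 75 mm high, a handle at its +y; origin at the centre of its underside
- black_jug: bystander: small black jug without a pale foot, 76 mm in diameter, 110 mm high, a handle at its +y; origin at the centre of its underside
- green_dish: bystander: small green dish, 70 mm in diameter, 20 mm high, behind the caddy; origin at the centre of its underside

How it is judged (in metres and radians):
At the end, for the whole second after the job is handed in: The bottle stands upright (within 0.04 rad) and still on the table inside the caddy's bay, its foot within 8 mm of the back wall (x of bottle in the frame of caddy between -0.008 and 0.006 m and y of bottle in the frame of caddy between -0.012 and 0.012 m and angle between bottle's own z axis and vertical below 0.04 rad and height (world z) of bottle below 0.004 m and linear speed of bottle below 0.01 m/s); the robot touches nothing.
It fails at once if the bottle tips by more than 0.2 rad (angle between bottle's own z axis and vertical above 0.2 rad).
It fails at once if the bottle is lifted off the table (height (world z) of bottle above 0.01 m).
It fails at once if the robot touches the bottle's black glaze or cork (contact force between any of the fingers, the arm and bottle_glaze above 0.3 N).
It fails at once if the mug, cup, jug or dish is moved by more than 15 mm (distance of any of pink_mug, glass_cup, black_jug, green_dish from where it was at the start of the episode above 0.015 m).
It fails at once if the bottle is rammed into the caddy (over 30 N) (contact force between bottle and caddy above 30 N).
It also fails if it takes over 67 s, if anything falls off the work surface, if the arm or the gripper's body presses on something with over 40 N, if the wrist force passes 120 N, or if a joint passes its speed limit or range.

## Working session

There is one attempt and no reset: what is moved stays moved. The work goes in short steps, Python scripts to look and compute and a shell command to move; the robot and the scene stay as the last step left them, time stands still between calls to the robot, and variables do not carry over. Pictures are saved under pics/ and viewed, at most 10 in all, crops included, and the job is handed in when it is done.

```bash
mkdir -p pics; python3 - <<'E'
from station import manip
import cv2
o=manip.get_obs();print({k:o[k] for k in('time_s','ee_pos','eef_rot','wrist_force')})
import pickle
d={}
for n in("scene","top"):
    c=manip.camera(n);d[n]=c
    cv2.imwrite(f"pics/{n}0.png",c["pixels"][:,:,::-1]);print(n,c["intrinsics"],c["R"],c["t"])
pickle.dump(d,open('d.pkl','wb'))
E
```

```text
{'time_s': 0.0, 'ee_pos': array([ 0.17561628, -0.62512906,  0.20457677]), 'eef_rot': array([-1.79892640e+02,  1.43007260e-03,  1.56877513e+01]), 'wrist_force': array([0.16395658, 0.692456  , 0.22988841])}
scene [[389.99469267   0.         320.27946445]
 [  0.         389.99469267 203.87880261]
 [  0.           0.           1.        ]] [[ 0.61244552  0.79030736  0.01802103]
 [ 0.48498318 -0.35763815 -0.79805154]
 [-0.624261    0.49750299 -0.60231966]] [-0.31115346 -0.29727007  1.30608886]
top [[480.65403682   0.         322.81809759]
 [  0.         480.65403682 198.03435483]
 [  0.           0.           1.        ]] [[-0.00815399 -0.99994937  0.00589607]
 [-0.99360502  0.00743793 -0.11266655]
 [ 0.11261699 -0.00677704 -0.99361536]] [-0.09758526  0.62951701  1.16902583]
```

View pics/scene0.png

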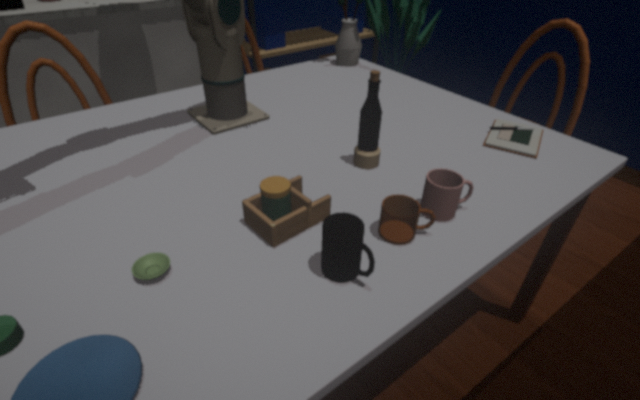

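View pics/top0.png

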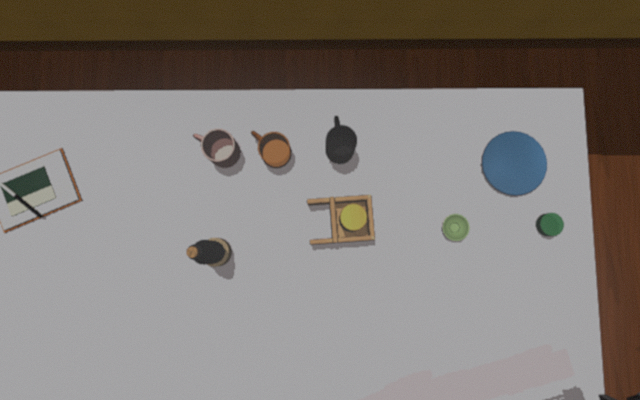

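The scene view shows the bottle's foot at about (367,157) and the caddy at about (287,210). In the top view the foot is at about (220,252), the bay's arm ends are near (308,202) and (311,242), and the back wall is at column 333. I'll zoom in on both.

```bash
cat > h.py <<'E'
import numpy as np
def ray(c,uv,z):
    K,R,t=c["intrinsics"],c["R"],c["t"]
    o=-R.T@t; d=R.T@np.linalg.solve(K,[uv[0],uv[1],1.])
    return o+d*(z-o[2])/d[2]
def proj(c,X):
    p=c["intrinsics"]@(c["R"]@np.asarray(X,float)+c["t"]);return p[:2]/p[2]
E
python3 - <<'E'
import pickle,cv2,numpy as np
from h import *
d=pickle.load(open('d.pkl','rb'))
a=d['top']['pixels'][180:280,170:390]; b=d['scene']['pixels'][130:250,235:395]
a=cv2.resize(a,(792,360),interpolation=cv2.INTER_CUBIC)
b=b[:, :]; 
cv2.imwrite('pics/ca.png',np.clip(a[:,:,::-1]*1.5,0,255))
b=cv2.resize(b,(800,600),interpolation=cv2.INTER_CUBIC);cv2.imwrite('pics/cb.png',np.clip(b[:,:,::-1]*1.5,0,255))
for n,uv,z in[('top',(308,202),.06),('top',(311,242),.06),('top',(333,199),.075),('top',(334,243),.075),('top',(222,252),.03),('scene',(367,157),.021)]:print(n,uv,ray(d[n],uv,z))
E
```

```text
top (308, 202) [ 0.61647951 -0.06590549  0.06      ]
top (311, 242) [ 0.51866678 -0.07273845  0.06      ]
top (333, 199) [ 0.62175795 -0.12690615  0.075     ]
top (334, 243) [ 0.51550593 -0.12818625  0.075     ]
top (222, 252) [0.49635088 0.14901772 0.03      ]
scene (367, 157) [0.504859   0.16254357 0.021     ][ WARN:0@0.060] global loadsave.cpp:1063 imwrite_ Unsupported depth image for selected encoder is fallbacked to CV_8U.
```

View pics/ca.png

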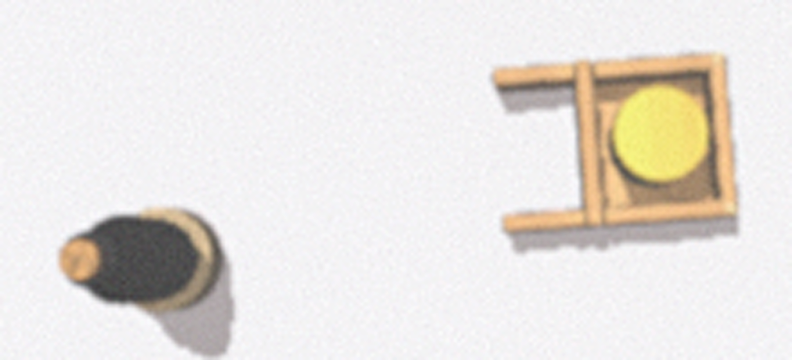

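View pics/cb.png

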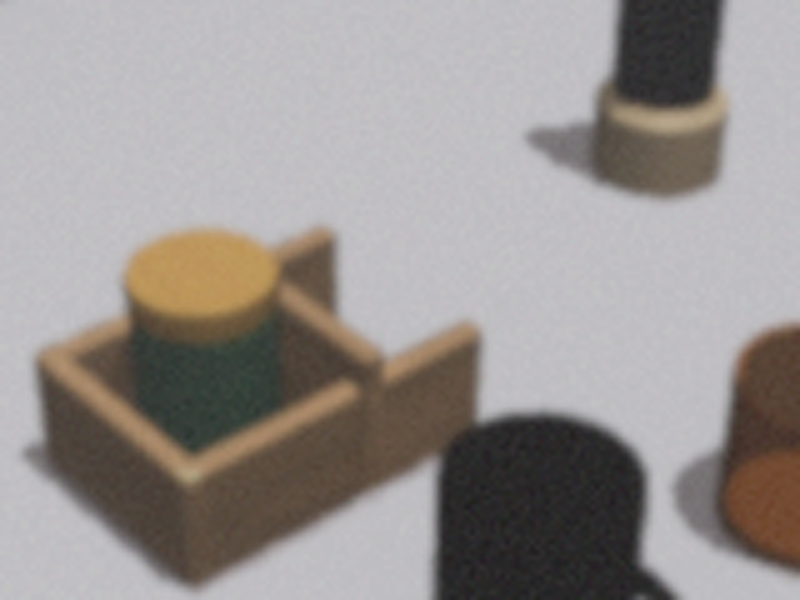

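```bash
cat > m.py <<'E'
import pickle
from h import *
d=pickle.load(open('d.pkl','rb'));T=d['top'];S=d['scene']
f=lambda x,y:(x/3.6+170,y/3.6+180)
P={k:ray(T,f(*p),z) for k,p,z in[('uo',(500,88),.06),('ui',(578,80),.06),('lo',(505,216),.06),('li',(582,211),.06),('bu',(577,65),.075),('bl',(587,222),.075)]}
for k in P:print(k,P[k].round(4))
b=P['bl']-P['bu'];b/=np.linalg.norm(b); s=(P['ui']-P['uo'])+(P['li']-P['lo'])
print('yaws: back normal',np.degrees(np.arctan2(-b[0],b[1])),'side',np.degrees(np.arctan2(s[1],s[0])))
C=-S['R'].T@S['t'];p=ray(S,(366.9,168.6),0);v=p-C;v[2]=0;v/=np.linalg.norm(v);print('bottle scene',p+.036*v)
# top: foot far right edge at z=0
p=ray(T,f(221,258),0);print('right edge low',p, 'foot y',p[1]+.036)
print('foot top/bottom px at z=.042: x',ray(T,f(160,207),.042),ray(T,f(160,312),.042))
from station import manip
import cv2
E
python3 m.py
```

```text
uo [ 0.6104 -0.0681  0.06  ]
ui [ 0.6155 -0.1212  0.06  ]
lo [ 0.5235 -0.071   0.06  ]
li [ 0.5265 -0.1231  0.06  ]
bu [ 0.6241 -0.1203  0.075 ]
bl [ 0.5187 -0.126   0.075 ]
yaws: back normal 93.05489174679245 side -85.63713166270986
bottle scene [0.49980827 0.17222185 0.        ]
right edge low [0.49708253 0.13121758 0.        ] foot y 0.16721757800175946
foot top/bottom px at z=.042: x [0.53203283 0.16576096 0.042     ] [0.46073986 0.16453384 0.042     ]
```

Estimates: caddy yaw is about -86.5°, home is at (0.569, -0.087), and the bottle is at (0.498, 0.168). The gripper body starts about 97 mm above the fingertips, so I need to watch its clearance to the bottle. I'll lift, swing round to the far side of the bottle and look from there.

```bash
python3 -m jog '[{"offset":[0,0,-4.2],"twist":0,"hand":5},{"offset":[0,0,-4.2],"twist":0,"hand":5},{"offset":[0,0,-4.2],"twist":0,"hand":5}]' && python3 -m jog '[{"offset":[4,-1.8,0],"twist":0,"hand":5},{"offset":[4,-1.8,0],"twist":0,"hand":5},{"offset":[4,-1.8,0],"twist":0,"hand":5},{"offset":[4,-1.8,0],"twist":0,"hand":5}]' && python3 -m jog '[{"offset":[4,-1.8,0],"twist":0,"hand":5},{"offset":[4,-1.8,0],"twist":0,"hand":5},{"offset":[4,-1.8,0],"twist":0,"hand":5},{"offset":[4,-1.8,0],"twist":0,"hand":5}]' && python3 -m jog '[{"offset":[2.4,-3.9,0],"twist":0,"hand":5},{"offset":[2.4,-3.9,0],"twist":0,"hand":5},{"offset":[2.4,-3.9,0],"twist":0,"hand":5},{"offset":[2.4,-3.9,0],"twist":0,"hand":5}]'; python3 - <<'E'
from station import manip
import cv2
c=manip.camera('wrist');cv2.imwrite('pics/w1.png',c["pixels"][:,:,::-1]);print(c['R'],c['t'])
o=manip.get_obs();print(o['ee_pos'],o['eef_rot'],o['qpos'],-c['R'].T@c['t'])
E
```

```text
time_s: 0.4
ee_pos: [0.1756, -0.6252, 0.3323]
eef_rot: [-179.9, 0.0, 15.7]
wrist_force: [1.3, -0.8, 0.5]
grip_width: 0.0733
finger_force: 0.0
time_s: 0.8
ee_pos: [0.3113, -0.5118, 0.3312]
eef_rot: [-180.0, 0.0, 15.7]
wrist_force: [-0.4, -0.4, -0.5]
grip_width: 0.0501
finger_force: 0.0
time_s: 1.2
ee_pos: [0.4459, -0.3991, 0.3312]
eef_rot: [-180.0, 0.0, 15.7]
wrist_force: [0.7, -0.7, -0.7]
grip_width: 0.0498
finger_force: 0.0
time_s: 1.6
ee_pos: [0.4952, -0.2225, 0.3311]
eef_rot: [-180.0, 0.0, 15.7]
wrist_force: [0.7, -0.6, 0.1]
grip_width: 0.0499
finger_force: 0.0
[[ 2.70531120e-01 -9.62711119e-01 -4.62251031e-04]
 [-9.34938112e-01 -2.62841077e-01  2.38338613e-01]
 [-2.29572731e-01 -6.40458357e-02 -9.71182008e-01]] [-0.34782399  0.35007653  0.61171871]
[ 0.49833332 -0.21241379  0.33133479] [-179.61761628   -0.19183519   16.34940343] [ 23.33558187  20.13206917  -4.15510586  93.63779611   1.09895035
  66.35066438 -54.65874112] [ 0.56183104 -0.2036615   0.51049267]
```

View pics/w1.png

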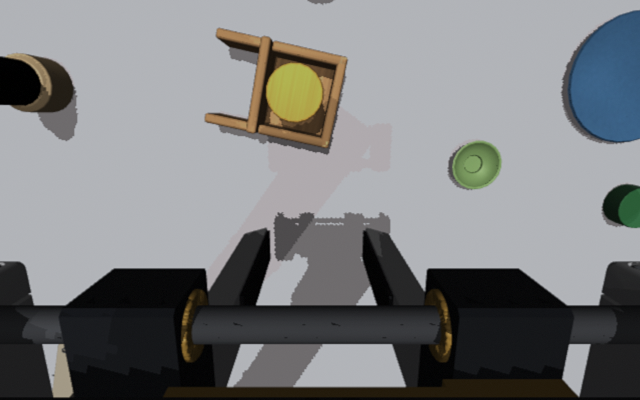

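The wrist view shows the caddy at about (290,90), the bottle's foot at about (40,85), and the gripper's broad carriages filling the bottom. A vertical tool would put this body into the glaze, since the fingers reach only about 44 mm from the bottle's axis and the body needs 65 mm. So the tool must lean back from the bottle, and moves have no tilt. A reach past the arm's limit, out in the push direction (world -y), may leave the tool tilted. I'll test that over free space.

```bash
python3 -m jog '[{"offset":[-2.4,3.9,0],"twist":0,"hand":5},{"offset":[-2.4,3.9,0],"twist":0,"hand":5},{"offset":[-2.4,3.9,0],"twist":0,"hand":5},{"offset":[-2.4,3.9,0],"twist":0,"hand":5}]' >/dev/null&& python3 -m jog '[{"offset":[-4,1.8,0],"twist":0,"hand":5},{"offset":[-4,1.8,0],"twist":0,"hand":5},{"offset":[-4,1.8,0],"twist":0,"hand":5},{"offset":[-4,1.8,0],"twist":0,"hand":5}]'>/dev/null && python3 -m jog '[{"offset":[-4,1.8,0],"twist":0,"hand":5},{"offset":[-4,1.8,0],"twist":0,"hand":5},{"offset":[-4,1.8,0],"twist":0,"hand":5}]' && python3 -m jog '[{"offset":[-2.9,3.9,0],"twist":0,"hand":5},{"offset":[-2.9,3.9,0],"twist":0,"hand":5},{"offset":[-2.9,3.9,0],"twist":0,"hand":5},{"offset":[-2.9,3.9,0],"twist":0,"hand":5}]' && python3 -m jog '[{"offset":[-0.5,4,0],"twist":0,"hand":5},{"offset":[-0.5,4,0],"twist":0,"hand":5},{"offset":[-0.5,4,0],"twist":0,"hand":5}]'&& python3 -m jog '[{"offset":[-0.5,4,0],"twist":0,"hand":5},{"offset":[-0.5,4,0],"twist":0,"hand":5},{"offset":[-0.5,4,0],"twist":0,"hand":5}]'; python3 -c "
from station import manip
o=manip.get_obs();print(o['ee_pos'],o['eef_rot'],o['qpos'])"
```

```text
time_s: 2.75
ee_pos: [0.2076, -0.5984, 0.3311]
eef_rot: [-180.0, 0.0, 15.7]
wrist_force: [0.3, -0.9, -0.2]
grip_width: 0.0504
finger_force: 0.0
time_s: 3.15
ee_pos: [0.1387, -0.7805, 0.3313]
eef_rot: [-180.0, -0.0, 15.7]
wrist_force: [0.6, -1.3, 0.9]
grip_width: 0.0498
finger_force: 0.0
time_s: 3.45
ee_pos: [0.1469, -0.8381, 0.3209]
eef_rot: [-178.6, 1.2, 16.7]
wrist_force: [-0.2, -0.2, -2.2]
grip_width: 0.0499
finger_force: 0.0
time_s: 3.75
ee_pos: [0.1692, -0.8331, 0.3199]
eef_rot: [-177.7, 2.1, 21.0]
wrist_force: [1.7, 0.3, -0.1]
grip_width: 0.0502
finger_force: 0.0
[ 0.16924662 -0.8330915   0.31991559] [-177.69818076    2.11471016   21.03467918] [ 80.16594724  62.84235658 -45.76262542  13.54846077  44.19224493
 109.60592944   1.75569178]
```

The tilt does build up and stays after an unreached row, but only by about 3° here. Rising should bring joint 6 to its upper limit (113.5°), which should force a proper tilt.

```bash
python3 -m jog '[{"offset":[0,-4,0],"twist":0,"hand":5},{"offset":[0,-4,0],"twist":0,"hand":5},{"offset":[0,-4,0],"twist":0,"hand":5}]' && python3 -m jog '[{"offset":[0,0,-4.5],"twist":0,"hand":5},{"offset":[0,0,-4.5],"twist":0,"hand":5},{"offset":[0,0,-4.5],"twist":0,"hand":5},{"offset":[0,0,-4.5],"twist":0,"hand":5}]' && python3 -m jog '[{"offset":[0,0,-4.5],"twist":0,"hand":5},{"offset":[0,0,-4.5],"twist":0,"hand":5},{"offset":[0,0,-4.5],"twist":0,"hand":5},{"offset":[0,0,-4.5],"twist":0,"hand":5}]'; python3 -c "
from station import manip
o=manip.get_obs();print(o['ee_pos'],o['eef_rot'],o['qpos'])"
```

```text
time_s: 4.05
ee_pos: [0.1343, -0.746, 0.3243]
eef_rot: [-177.8, 2.0, 21.1]
wrist_force: [0.2, -0.9, 1.0]
grip_width: 0.0499
finger_force: 0.0
time_s: 4.45
ee_pos: [0.1396, -0.7463, 0.463]
eef_rot: [-177.3, 1.8, 20.9]
wrist_force: [-0.5, -0.8, -1.0]
grip_width: 0.0505
finger_force: 0.0
time_s: 4.85
ee_pos: [0.1054, -0.778, 0.4786]
eef_rot: [178.9, 1.7, 14.1]
wrist_force: [-3.0, -0.9, -0.1]
grip_width: 0.0501
finger_force: 0.0
[ 0.10544971 -0.77801284  0.47859756] [178.906543     1.71328144  14.09638935] [ 78.87474022  50.15657938   4.4283967   15.34262622  -1.96495216
 113.31090937   4.99293371]
```

It builds up at about 1° per unreached row, in the right direction. I'll continue.

```bash
python3 -m jog '[{"offset":[0,0,-5],"twist":0,"hand":5},{"offset":[0,0,-5],"twist":0,"hand":5},{"offset":[0,0,-5],"twist":0,"hand":5},{"offset":[0,0,-5],"twist":0,"hand":5},{"offset":[0,0,-5],"twist":0,"hand":5}]' && python3 -m jog '[{"offset":[0,0,-5],"twist":0,"hand":5},{"offset":[0,0,-5],"twist":0,"hand":5},{"offset":[0,0,-5],"twist":0,"hand":5},{"offset":[0,0,-5],"twist":0,"hand":5},{"offset":[0,0,-5],"twist":0,"hand":5}]'; cat > s.py <<'E'
from station import manip
from scipy.spatial.transform import Rotation as Ro
import numpy as np
o=manip.get_obs();R=Ro.from_euler('xyz',o['eef_rot'],degrees=True).as_matrix()
z=R[:,2];print('t',round(o['time_s'],2),'p',o['ee_pos'].round(4),'tilt',np.degrees(np.arccos(-z[2])).round(1),'dir',np.degrees(np.arctan2(z[1],z[0])).round(1),'\nR',R.round(3).tolist(),'q',o['qpos'].round(0))
E
python3 s.py
```

```text
time_s: 5.35
ee_pos: [0.1291, -0.7651, 0.5968]
eef_rot: [167.8, 0.5, 16.1]
wrist_force: [0.0, -0.0, 0.1]
grip_width: 0.05
finger_force: 0.0
time_s: 5.85
ee_pos: [0.1153, -0.7003, 0.744]
eef_rot: [156.5, 1.6, 15.8]
wrist_force: [0.4, -0.6, -0.2]
grip_width: 0.05
finger_force: 0.0
t 5.85 p [ 0.1153 -0.7003  0.744 ] tilt 23.5 dir -77.8 
R [[0.962, 0.261, 0.084], [0.273, -0.88, -0.39], [-0.027, 0.398, -0.917]] q [ 77.  33.  10.  11.  -9. 113.   6.]
```

The tilt is 23.5°, pointing at -78°, which is just the lean needed. I'll take two more rows, then plan the travel with a helper that prints tool-axis offsets.

```bash
python3 -m jog '[{"offset":[0,0,-5],"twist":0,"hand":5},{"offset":[0,0,-5],"twist":0,"hand":5}]' >/dev/null; cat >> s.py <<'E'
import sys
p=o['ee_pos']
for a in sys.argv[1:]:
    w=np.array(eval(a));v=R.T@(w-p)*100;n=int(np.ceil(np.linalg.norm(v)/4.5)) or 1;print(a,'rows',n,(v/n).round(2),'total',v.round(2));p=w
E
python3 s.py .2,-.55,.45 .48,-.3,.4 .52,0,.4 .46,.35,.4
```

```text
t 6.05 p [ 0.1083 -0.6669  0.7983] tilt 28.0 dir -78.0 
R [[0.962, 0.254, 0.097], [0.269, -0.846, -0.459], [-0.034, 0.468, -0.883]] q [ 77.  28.  10.  11.  -9. 113.   6.]
.2,-.55,.45 rows 9 [ 1.46 -2.65  2.92] total [ 13.17 -23.88  26.27]
.48,-.3,.4 rows 9 [ 3.76 -1.82 -0.48] total [ 33.86 -16.4   -4.34]
.52,0,.4 rows 7 [ 1.7  -3.48 -1.91] total [ 11.93 -24.38 -13.39]
.46,.35,.4 rows 8 [ 0.46 -3.89 -2.08] total [  3.66 -31.15 -16.66]
```

```bash
python3 -m jog '[{"offset":[1.5,-2.6,2.9],"twist":0,"hand":4},{"offset":[1.5,-2.6,2.9],"twist":0,"hand":4},{"offset":[1.5,-2.6,2.9],"twist":0,"hand":4},{"offset":[1.5,-2.6,2.9],"twist":0,"hand":4},{"offset":[1.5,-2.6,2.9],"twist":0,"hand":4}]' >/dev/null; python3 -m jog '[{"offset":[1.5,-2.6,2.9],"twist":0,"hand":4},{"offset":[1.5,-2.6,2.9],"twist":0,"hand":4},{"offset":[1.5,-2.6,2.9],"twist":0,"hand":4},{"offset":[1.5,-2.6,2.9],"twist":0,"hand":4}]' >/dev/null; python3 s.py;  python3 -m jog '[{"offset":[3.8,-1.8,-0.5],"twist":0,"hand":4},{"offset":[3.8,-1.8,-0.5],"twist":0,"hand":4},{"offset":[3.8,-1.8,-0.5],"twist":0,"hand":4},{"offset":[3.8,-1.8,-0.5],"twist":0,"hand":4},{"offset":[3.8,-1.8,-0.5],"twist":0,"hand":4}]' >/dev/null; python3 s.py .48,-.3,.4 .52,0,.4 .46,.35,.4
```

```text
t 6.95 p [ 0.1997 -0.5666  0.4888] tilt 28.0 dir -78.0 
R [[0.963, 0.251, 0.098], [0.268, -0.847, -0.458], [-0.032, 0.468, -0.883]] q [ 56.   5.   9.  96.   7.  52. -13.]
t 7.45 p [ 0.3583 -0.4279  0.464 ] tilt 28.0 dir -78.0 
R [[0.963, 0.251, 0.097], [0.267, -0.847, -0.459], [-0.033, 0.468, -0.883]] q [ 37.   4.  -3. 101.  23.  56. -49.]
.48,-.3,.4 rows 5 [ 3.07 -2.16  0.19] total [ 15.35 -10.79   0.97]
.52,0,.4 rows 7 [ 1.69 -3.49 -1.91] total [ 11.86 -24.42 -13.38]
.46,.35,.4 rows 8 [ 0.45 -3.9  -2.08] total [  3.57 -31.16 -16.65]
```

The tilt holds at 28°, so I'll continue.

```bash
python3 -m jog '[{"offset":[3.1,-2.2,0.2],"twist":0,"hand":4},{"offset":[3.1,-2.2,0.2],"twist":0,"hand":4},{"offset":[3.1,-2.2,0.2],"twist":0,"hand":4},{"offset":[3.1,-2.2,0.2],"twist":0,"hand":4},{"offset":[3.1,-2.2,0.2],"twist":0,"hand":4}]' >/dev/null; python3 -m jog '[{"offset":[1.7,-3.5,-1.9],"twist":0,"hand":4},{"offset":[1.7,-3.5,-1.9],"twist":0,"hand":4},{"offset":[1.7,-3.5,-1.9],"twist":0,"hand":4},{"offset":[1.7,-3.5,-1.9],"twist":0,"hand":4}]' >/dev/null;  python3 -m jog '[{"offset":[1.7,-3.5,-1.9],"twist":-8,"hand":4},{"offset":[2,-3.2,-1.9],"twist":-8,"hand":4},{"offset":[2.2,-3,-1.9],"twist":-8,"hand":4}]' >/dev/null; python3 s.py .52,0,.4 .46,.35,.4
```

```text
t 8.65 p [0.515  0.0007 0.3983] tilt 28.0 dir -78.0 
R [[0.774, 0.625, 0.097], [0.593, -0.662, -0.459], [-0.223, 0.413, -0.883]] q [ -5.  17. -25.  96.  34.  80. -88.]
.52,0,.4 rows 1 [ 0.31  0.43 -0.08] total [ 0.31  0.43 -0.08]
.46,.35,.4 rows 8 [ 2.01 -3.37 -2.08] total [ 16.09 -26.92 -16.65]
```

```bash
python3 -m jog '[{"offset":[2,-3.4,-2.1],"twist":0,"hand":4},{"offset":[2,-3.4,-2.1],"twist":0,"hand":4},{"offset":[2,-3.4,-2.1],"twist":0,"hand":4},{"offset":[2,-3.4,-2.1],"twist":0,"hand":4}]' >/dev/null; python3 -m jog '[{"offset":[2,-3.4,-2.1],"twist":0,"hand":4},{"offset":[2,-3.4,-2.1],"twist":0,"hand":4},{"offset":[2,-3.4,-2.1],"twist":0,"hand":4},{"offset":[2,-3.4,-2.1],"twist":0,"hand":4}]' >/dev/null;  python3 -m jog '[{"offset":[0,0,0],"twist":-8.2,"hand":4},{"offset":[0,0,0],"twist":-8.2,"hand":4},{"offset":[0,0,0],"twist":-8.2,"hand":4},{"offset":[0,0,0],"twist":-8.2,"hand":4}]' >/dev/null; python3 -m jog '[{"offset":[0,0,0],"twist":-8.2,"hand":4},{"offset":[0,0,0],"twist":-8.2,"hand":4},{"offset":[0,0,0],"twist":-8.2,"hand":4},{"offset":[0,0,0],"twist":-8.2,"hand":4}]'>/dev/null; python3 s.py
```

```text
t 10.25 p [0.4544 0.3511 0.3985] tilt 28.0 dir -78.1 
R [[-0.25, 0.963, 0.097], [0.847, 0.266, -0.459], [-0.468, -0.033, -0.883]] q [-31.  37. -45.  69.  39. 108. -56.]
```

```bash
python3 s.py .467,.28,.12 .467,.28,.016
```

```text
t 10.25 p [0.4544 0.3511 0.3985] tilt 28.0 dir -78.1 
R [[-0.25, 0.963, 0.097], [0.847, 0.266, -0.459], [-0.468, -0.033, -0.883]] q [-31.  37. -45.  69.  39. 108. -56.]
.467,.28,.12 rows 7 [0.96 0.03 4.  ] total [ 6.7   0.23 27.98]
.467,.28,.016 rows 3 [1.62 0.11 3.06] total [4.87 0.34 9.18]
```

```bash
python3 -m jog '[{"offset":[1,0,4],"twist":0,"hand":4},{"offset":[1,0,4],"twist":0,"hand":4},{"offset":[1,0,4],"twist":0,"hand":4},{"offset":[1,0,4],"twist":0,"hand":4}]' >/dev/null;  python3 -m jog '[{"offset":[1,0,4],"twist":0,"hand":4},{"offset":[1,0,4],"twist":0,"hand":4},{"offset":[0.8,0,4],"twist":0,"hand":4}]'; python3 s.py .467,.28,.016; python3 - <<'E'
from station import manip
import cv2,numpy as np
c=manip.camera('scene')['pixels'][20:260,240:560]
cv2.imwrite('pics/s2.png',cv2.resize(np.clip(c[:,:,::-1]*1.5,0,255).astype('uint8'),(800,600)))
E
```

```text
time_s: 10.95
ee_pos: [0.4649, 0.28, 0.1179]
eef_rot: [-178.1, 27.9, 106.1]
wrist_force: [0.9, 0.9, -0.4]
grip_width: 0.0399
finger_force: 0.0
t 10.95 p [0.4649 0.28   0.1179] tilt 28.0 dir -78.1 
R [[-0.244, 0.965, 0.097], [0.849, 0.261, -0.459], [-0.468, -0.03, -0.883]] q [-26.  49. -41.  97.  49.  77. -72.]
.467,.28,.016 rows 3 [1.57 0.17 3.01] total [4.72 0.5  9.02]
```

View pics/s2.png

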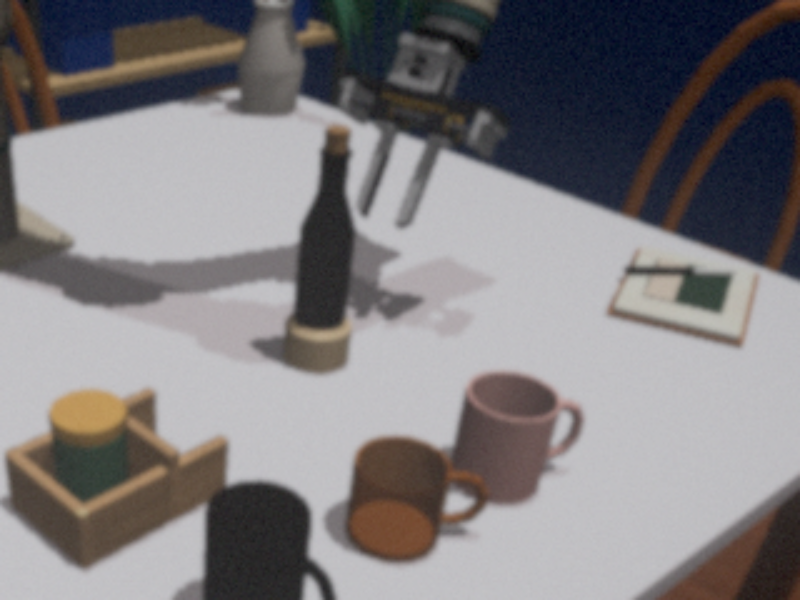

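The view shows the gripper leaning back behind the bottle, fingers near (385,215). The bottle stands at (318,345) and the path to the bay is clear. I'll descend.

```bash
python3 -m jog '[{"offset":[1.6,0.2,3],"twist":0,"hand":4},{"offset":[1.6,0.2,3],"twist":0,"hand":4},{"offset":[1.5,0.1,3],"twist":0,"hand":4},{"offset":[0,0,0],"twist":0,"hand":4}]'; python3 s.py .478,.237,.016 .488,.206,.016 .564,-.007,.016; python3 - <<'E'
from station import manip
import cv2,numpy as np
c=manip.camera('top')['pixels'][180:290,130:280]
cv2.imwrite('pics/t2.png',cv2.resize(np.clip(c[:,:,::-1]*1.4,0,255).astype('uint8'),(750,550)))
E
```

```text
time_s: 11.4
ee_pos: [0.4658, 0.2785, 0.0154]
eef_rot: [-177.7, 28.1, 106.2]
wrist_force: [-1.0, 0.1, -0.1]
grip_width: 0.0402
finger_force: 0.0
t 11.4 p [0.4658 0.2785 0.0154] tilt 28.2 dir -78.6 
R [[-0.246, 0.965, 0.094], [0.847, 0.261, -0.463], [-0.471, -0.035, -0.881]] q [-27.  57. -37.  99.  55.  70. -78.]
.478,.237,.016 rows 1 [-3.85  0.09  1.98] total [-3.85  0.09  1.98]
.488,.206,.016 rows 1 [-2.87  0.16  1.53] total [-2.87  0.16  1.53]
.564,-.007,.016 rows 6 [-3.32  0.3   1.76] total [-19.91   1.77  10.58]
```

View pics/t2.png

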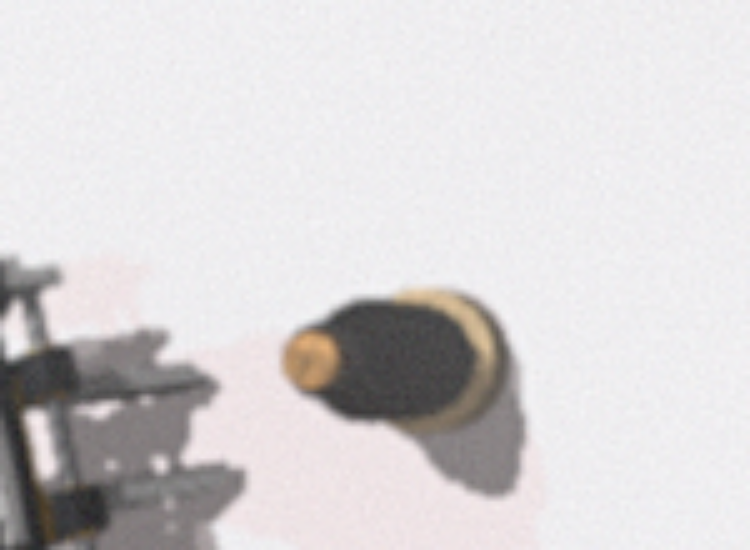

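The top view shows the fingertips at about (228,432) in the crop, behind the foot at about (440,360) and in line with it. I'll approach slowly to contact.

```bash
python3 -m jog '[{"offset":[-1.3,0,0.7],"twist":0,"hand":4},{"offset":[-1.3,0,0.7],"twist":0,"hand":4},{"offset":[-1.3,0,0.6],"twist":0,"hand":4}]' >/dev/null; python3 -m jog '[{"offset":[-0.6,0,0.3],"twist":0,"hand":4},{"offset":[-0.6,0,0.3],"twist":0,"hand":4},{"offset":[-0.6,0,0.3],"twist":0,"hand":4},{"offset":[-0.6,0,0.3],"twist":0,"hand":4}]'; python3 -m jog '[{"offset":[-0.6,0,0.3],"twist":0,"hand":4},{"offset":[-0.6,0,0.3],"twist":0,"hand":4},{"offset":[-0.6,0,0.3],"twist":0,"hand":4}]'; cat > b.py <<'E'
# bottle foot centre from scene view: beige mask near expected spot
from station import manip
import cv2,numpy as np,sys
from h import *
c=manip.camera('scene');x,y=map(float,sys.argv[1:3])
hsv=cv2.cvtColor(c['pixels'],cv2.COLOR_RGB2HSV)
m=((hsv[:,:,1]>55)&(hsv[:,:,0]<30)&(hsv[:,:,2]>50)).astype('uint8')
u,v=proj(c,[x,y,.021]).astype(int)
w=np.zeros_like(m);w[v-20:v+21,u-26:u+27]=1
n,l,st,_=cv2.connectedComponentsWithStats(m*w)
i=1+np.argmax(st[1:,4]);a,b,W,H,A=st[i]
C=-c['R'].T@c['t'];p=ray(c,(a+W/2-.5,b+H-.5),0);d=p-C;d[2]=0;d/=np.linalg.norm(d);q=p+.036*d
yc=np.radians(-86.5);e=q[:2]-[.5692,-.0872];k=np.array([np.cos(yc),np.sin(yc)])
print('box',(a,b,W,H,A),'bottle',q.round(4),'in caddy',(e@k).round(4),(e@[-k[1],k[0]]).round(4))
E
python3 b.py .5 .16; python3 s.py .564,.03,.016
```

```text
time_s: 12.15
ee_pos: [0.4857, 0.2123, 0.0195]
eef_rot: [-178.1, 27.9, 106.0]
wrist_force: [0.1, 0.2, 0.7]
grip_width: 0.0403
finger_force: 0.0
time_s: 12.45
ee_pos: [0.4905, 0.1941, 0.0196]
eef_rot: [-178.1, 27.8, 106.1]
wrist_force: [-0.7, 2.8, 0.5]
grip_width: 0.0402
finger_force: 1.3
box (np.int32(355), np.int32(148), np.int32(25), np.int32(21), np.int32(348)) bottle [0.4996 0.1728 0.    ] in caddy -0.2638 -0.0536
t 12.5 p [0.4911 0.1923 0.0198] tilt 28.0 dir -78.0 
R [[-0.244, 0.965, 0.097], [0.849, 0.261, -0.459], [-0.468, -0.029, -0.883]] q [-20.  54. -36. 106.  59.  65. -76.]
.564,.03,.016 rows 4 [-3.85  0.7   2.12] total [-15.38   2.81   8.49]
```

Contact: 2.8 N, with the bottle low in the finger cradle. I'll push toward the aligned point in front of the bay.

```bash
python3 -m jog '[{"offset":[-0.85,0.1,0.5],"twist":0,"hand":4},{"offset":[-0.85,0.1,0.5],"twist":0,"hand":4},{"offset":[-0.85,0.1,0.5],"twist":0,"hand":4},{"offset":[-0.85,0.1,0.5],"twist":0,"hand":4},{"offset":[-0.85,0.1,0.5],"twist":0,"hand":4}]';python3 -m jog '[{"offset":[-0.85,0.1,0.47],"twist":0,"hand":4},{"offset":[-0.85,0.1,0.47],"twist":0,"hand":4},{"offset":[-0.85,0.1,0.47],"twist":0,"hand":4},{"offset":[-0.85,0.1,0.47],"twist":0,"hand":4}]'; python3 b.py .53 .07; python3 s.py .5555,.025,.016;python3 - <<'E'
from station import manip
import cv2,numpy as np
c=manip.camera('scene')['pixels'][60:240,270:510]
cv2.imwrite('pics/s3.png',cv2.resize(np.clip(c[:,:,::-1]*1.5,0,255).astype('uint8'),(800,600)))
E
```

```text
time_s: 13.0
ee_pos: [0.5089, 0.1465, 0.0177]
eef_rot: [-178.2, 27.9, 106.0]
wrist_force: [-2.8, 4.5, 4.5]
grip_width: 0.0405
finger_force: 2.9
time_s: 13.4
ee_pos: [0.5228, 0.1096, 0.0167]
eef_rot: [-178.1, 27.9, 106.0]
wrist_force: [-2.5, 4.8, 4.3]
grip_width: 0.0402
finger_force: 2.8
box (np.int32(338), np.int32(162), np.int32(27), np.int32(23), np.int32(427)) bottle [0.5306 0.0859 0.    ] in caddy -0.1752 -0.0279
t 13.45 p [0.5234 0.1067 0.0169] tilt 28.2 dir -78.1 
R [[-0.242, 0.965, 0.097], [0.848, 0.259, -0.462], [-0.471, -0.029, -0.882]] q [-12.  53. -34. 109.  63.  61. -72.]
.5555,.025,.016 rows 2 [-3.83  0.49  2.08] total [-7.67  0.99  4.16]
```

View pics/s3.png

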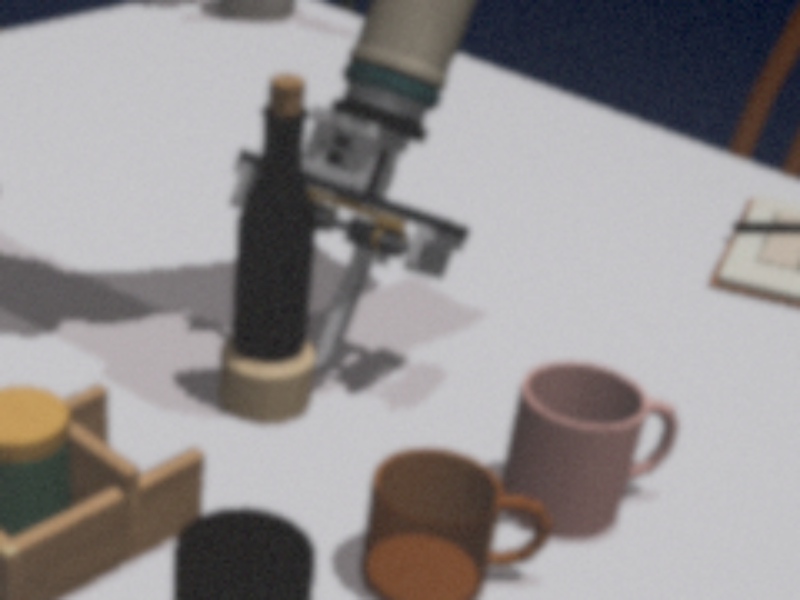

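The bottle is upright and tracking, foot at crop (268,390), with the gripper body clear of the glaze. I'll continue.

```bash
python3 -m jog '[{"offset":[-0.89,0.11,0.48],"twist":0,"hand":4},{"offset":[-0.89,0.11,0.48],"twist":0,"hand":4},{"offset":[-0.89,0.11,0.48],"twist":0,"hand":4},{"offset":[-0.89,0.11,0.48],"twist":0,"hand":4}]';python3 -m jog '[{"offset":[-0.89,0.11,0.48],"twist":0,"hand":4},{"offset":[-0.89,0.11,0.48],"twist":0,"hand":4},{"offset":[-0.89,0.11,0.48],"twist":0,"hand":4},{"offset":[-0.89,0.11,0.48],"twist":0,"hand":4}]'; python3 b.py .56 .0; python3 s.py;python3 - <<'E'
from station import manip
import cv2,numpy as np
c=manip.camera('top')['pixels'][170:270,250:390]
cv2.imwrite('pics/t3.png',cv2.resize(np.clip(c[:,:,::-1]*1.4,0,255).astype('uint8'),(784,560)))
E
```

```text
time_s: 13.9
ee_pos: [0.5375, 0.0717, 0.0162]
eef_rot: [-178.1, 27.9, 106.1]
wrist_force: [-1.9, 3.4, 2.7]
grip_width: 0.0397
finger_force: 2.0
time_s: 14.3
ee_pos: [0.5524, 0.0339, 0.016]
eef_rot: [-178.1, 27.9, 106.0]
wrist_force: [-2.1, 4.7, 3.6]
grip_width: 0.0396
finger_force: 2.4
box (np.int32(307), np.int32(177), np.int32(43), np.int32(30), np.int32(683)) bottle [ 0.566  -0.0203  0.    ] in caddy -0.067 0.0009
t 14.35 p [0.553  0.031  0.0162] tilt 28.1 dir -78.1 
R [[-0.242, 0.965, 0.097], [0.848, 0.259, -0.462], [-0.471, -0.029, -0.882]] q [ -5.  52. -32. 110.  67.  58. -68.]
```

View pics/t3.png

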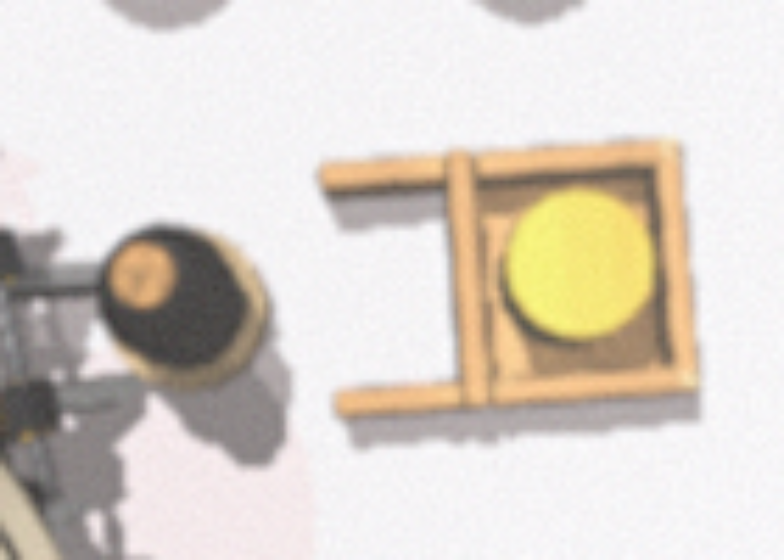

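```bash
python3 - <<'E'
import pickle
from h import *
T=pickle.load(open('d.pkl','rb'))['top'];print('cam',-T['R'].T@T['t'])
f=lambda x,y:(x/5.6+250,y/5.6+170)
for n,p,z in[('right z0',(269,300),0),('right z42',(265,300),.042),('low z0',(190,390),0),('low z42',(190,390),.042),('uo',(325,193),.06),('ui',(445,184),.06),('lo',(337,395),.06),('li',(460,386),.06),('bu',(446,155),.075),('bl',(462,403),.075)]:print(n,ray(T,f(*p),z).round(4))
E
```

```text
cam [ 0.49304338 -0.09434008  1.2330629 ]
right z0 [ 0.5673 -0.0386  0.    ]
right z42 [ 0.5648 -0.0388  0.042 ]
low z0 [ 0.5265 -0.0025  0.    ]
low z42 [ 0.5254 -0.0056  0.042 ]
uo [ 0.6104 -0.066   0.06  ]
ui [ 0.614  -0.1186  0.06  ]
lo [ 0.5222 -0.0708  0.06  ]
li [ 0.5257 -0.1242  0.06  ]
bu [ 0.625  -0.1188  0.075 ]
bl [ 0.518  -0.1246  0.075 ]
```

The foot is at about (0.562, -0.003) and the caddy is confirmed at yaw -86.5° with home at (0.568, -0.086). The foot is in line with the bay, so 83 mm remains. I'll push most of it, then creep.

```bash
python3 -m jog '[{"offset":[-0.8,-0.17,0.43],"twist":0,"hand":4},{"offset":[-0.8,-0.17,0.43],"twist":0,"hand":4},{"offset":[-0.8,-0.17,0.43],"twist":0,"hand":4},{"offset":[-0.8,-0.17,0.43],"twist":0,"hand":4}]';python3 -m jog '[{"offset":[-0.8,-0.17,0.43],"twist":0,"hand":4},{"offset":[-0.8,-0.17,0.43],"twist":0,"hand":4},{"offset":[-0.4,-0.08,0.22],"twist":0,"hand":4},{"offset":[-0.4,-0.08,0.22],"twist":0,"hand":4}]'; python3 s.py;python3 - <<'E'
from station import manip
import cv2,numpy as np
c=manip.camera('top')['pixels'][170:270,250:390]
cv2.imwrite('pics/t4.png',cv2.resize(np.clip(c[:,:,::-1]*1.4,0,255).astype('uint8'),(784,560)))
E
```

```text
time_s: 14.8
ee_pos: [0.555, -0.0032, 0.0158]
eef_rot: [-178.1, 27.9, 106.1]
wrist_force: [-0.3, 3.0, -0.4]
grip_width: 0.0403
finger_force: 1.5
time_s: 15.2
ee_pos: [0.5573, -0.0303, 0.0158]
eef_rot: [-178.1, 27.9, 106.0]
wrist_force: [-0.2, 3.7, 1.5]
grip_width: 0.04
finger_force: 1.7
t 15.2 p [ 0.5573 -0.0303  0.0158] tilt 28.0 dir -78.0 
R [[-0.244, 0.965, 0.097], [0.849, 0.261, -0.459], [-0.468, -0.029, -0.883]] q [  1.  51. -30. 113.  71.  55. -65.]
```

View pics/t4.png

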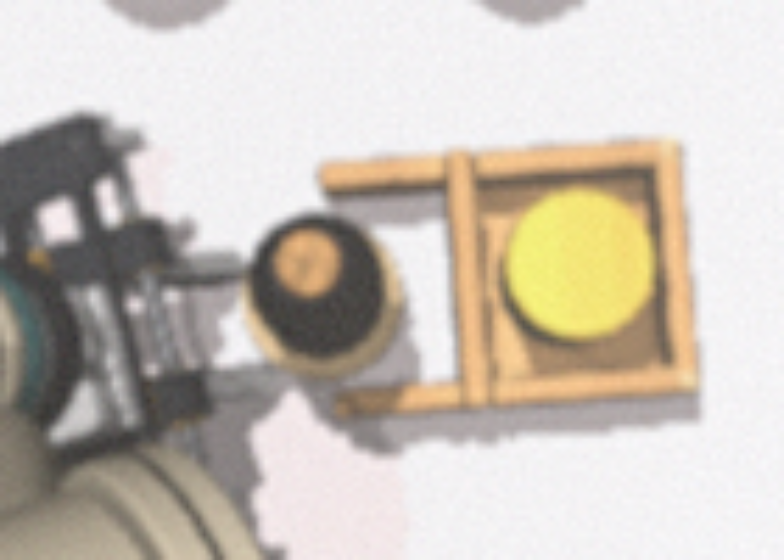

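The bottle is inside the mouth and centred within a couple of mm (foot centre at crop (324,297), bay middle at about 291). About 20 mm remains, so I'll creep.

```bash
python3 -m jog '[{"offset":[-0.35,-0.06,0.19],"twist":0,"hand":4},{"offset":[-0.35,-0.06,0.19],"twist":0,"hand":4},{"offset":[-0.35,-0.06,0.19],"twist":0,"hand":4}]';python3 -m jog '[{"offset":[-0.17,-0.03,0.09],"twist":0,"hand":4},{"offset":[-0.17,-0.03,0.09],"twist":0,"hand":4}]'
```

```text
time_s: 15.55
ee_pos: [0.559, -0.0418, 0.0158]
eef_rot: [-178.1, 27.9, 106.1]
wrist_force: [0.5, 3.8, 0.7]
grip_width: 0.0401
finger_force: 1.6
time_s: 15.75
ee_pos: [0.5593, -0.0458, 0.0158]
eef_rot: [-178.1, 27.9, 106.0]
wrist_force: [0.0, 3.0, 1.0]
grip_width: 0.0399
finger_force: 1.7
```

```bash
python3 -m jog '[{"offset":[-0.1,-0.02,0.05],"twist":0,"hand":4},{"offset":[-0.1,-0.02,0.05],"twist":0,"hand":4}]' | grep -E "pos|force";python3 -m jog '[{"offset":[-0.09,-0.02,0.05],"twist":0,"hand":4},{"offset":[0,0,0],"twist":0,"hand":4}]'| grep -E "pos|force"
```

```text
ee_pos: [0.5595, -0.048, 0.0158]
wrist_force: [-0.2, 3.0, 1.6]
finger_force: 1.6
ee_pos: [0.5595, -0.0493, 0.0159]
wrist_force: [-0.9, 3.0, -0.2]
finger_force: 1.4
```

```bash
python3 -m jog '[{"offset":[-0.09,-0.02,0.05],"twist":0,"hand":4},{"offset":[0,0,0],"twist":0,"hand":4}]'| grep -E "pos|force"; python3 -m jog '[{"offset":[-0.09,-0.02,0.05],"twist":0,"hand":4},{"offset":[0,0,0],"twist":0,"hand":4}]'| grep -E "pos|force"
```

```text
ee_pos: [0.5596, -0.0503, 0.0158]
wrist_force: [-1.1, 2.9, 1.1]
finger_force: 1.5
ee_pos: [0.5596, -0.0513, 0.0158]
wrist_force: [0.1, 2.8, 0.3]
finger_force: 1.5
```

```bash
python3 -m jog '[{"offset":[-0.09,-0.02,0.05],"twist":0,"hand":4},{"offset":[0,0,0],"twist":0,"hand":4}]'| grep -E "pos|force"; python3 - <<'E'
from station import manip
import cv2,numpy as np
c=manip.camera('top')['pixels'][170:270,250:390]
cv2.imwrite('pics/t5.png',cv2.resize(np.clip(c[:,:,::-1]*1.4,0,255).astype('uint8'),(784,560)))
E
```

```text
ee_pos: [0.5598, -0.0524, 0.0158]
wrist_force: [-1.2, 3.6, -0.3]
finger_force: 1.5
```

View pics/t5.png

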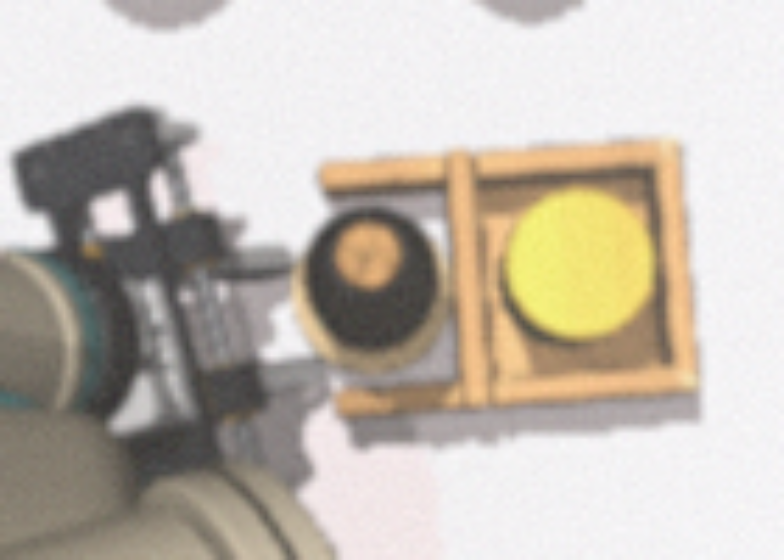

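The foot's right edge is at crop column about 450 and the wall face at about 456, so a gap of 2–3 mm remains. I'll creep on to contact.

```bash
python3 -m jog '[{"offset":[-0.09,-0.02,0.05],"twist":0,"hand":4},{"offset":[0,0,0],"twist":0,"hand":4}]'| grep -E "pos|force"; python3 -m jog '[{"offset":[-0.09,-0.02,0.05],"twist":0,"hand":4},{"offset":[0,0,0],"twist":0,"hand":4}]'| grep -E "pos|force"
```

```text
ee_pos: [0.5598, -0.0528, 0.0158]
wrist_force: [-1.1, 4.1, 1.9]
finger_force: 2.0
ee_pos: [0.5599, -0.0529, 0.0157]
wrist_force: [-1.1, 6.0, 2.6]
finger_force: 2.8
```

The TCP has stalled and the force is rising (4 to 6 N), so the bottle is home against the wall. I'll back straight off.

```bash
python3 -m jog '[{"offset":[0.2,0,-0.11],"twist":0,"hand":4},{"offset":[0.4,0,-0.21],"twist":0,"hand":4},{"offset":[0.9,0,-0.5],"twist":0,"hand":4},{"offset":[0.9,0,-0.5],"twist":0,"hand":4}]'| grep -E "pos|force";python3 -m jog '[{"offset":[1.8,0,-1],"twist":0,"hand":4},{"offset":[1.8,0,-1],"twist":0,"hand":4},{"offset":[1.8,0,-1],"twist":0,"hand":4},{"offset":[0,0,0],"twist":0,"hand":4},{"offset":[0,0,0],"twist":0,"hand":4}]'| grep -E "pos|force"; python3 - <<'E'
from station import manip
import cv2,numpy as np
a=manip.camera('top')['pixels'][170:270,250:390];b=manip.camera('scene')['pixels'][110:260,230:440]
f=lambda c:np.clip(c[:,:,::-1]*1.4,0,255).astype('uint8')
cv2.imwrite('pics/f.png',np.vstack([cv2.resize(f(a),(420,300)),cv2.resize(f(b),(420,300))]))
E
```

```text
ee_pos: [0.5521, -0.0281, 0.0162]
wrist_force: [-0.3, -0.7, 0.4]
finger_force: 0.0
ee_pos: [0.5365, 0.0316, 0.0174]
wrist_force: [0.9, 0.4, -0.2]
finger_force: 0.0
```

View pics/f.png

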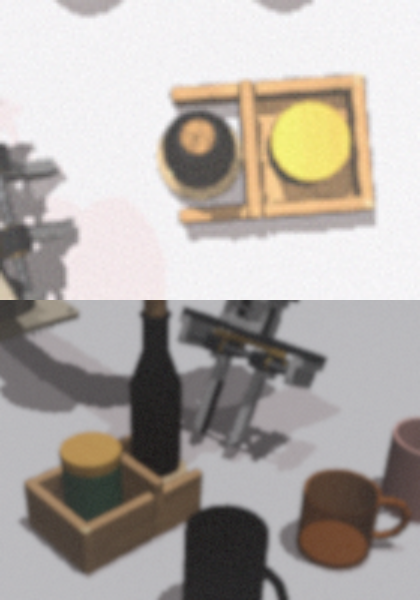

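The bottle stands upright in the bay, foot edge at about column 241 against the wall at about 243, and the robot is clear of it. I'll hand it in.

```bash
python3 -c "
from station import manip
print(manip.sign_off())"
```

```text
the job is handed in; nothing more can be done
None
```

The bottle stands upright in the caddy bay against the back wall, pushed on its foot only; I handed the job in with the robot clear and have seen no verdict, and I viewed 12 pictures, two over the limit of 10.

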